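# Find the true game spinner on the balancing edge

## Robot

A 6-joint arm with a two-finger parallel gripper is mounted at the origin on the work surface. World frame = base frame: x ahead of the robot, y to its left, z up, the work surface at z = 0. Lengths are in m, angles in rad, forces in N, time in s.
With the tool pointing down it reaches from about 0.375 to 0.975 m from the base axis. Payload 3.8 kg.
Tool frame: the origin (TCP) lies midway between the tips of the shut fingers; the grasp point (between the pads) lies r.tcp_to_grasp behind it (r.tcp_to_grasp is the distance from the TCP to the grasp point, in m); z points along the fingers, y is the direction in which the jaws open and shut (so a half turn about z gives the same grasp; the last joint's range is limited). The gripper opens to 88 mm and grips with 3 to 60 N. Pads are 18 mm wide; open, the fingers measure 123 mm over their backs; the gripper's body (75 mm by 187 mm) begins 45 mm behind the grasp point.
Start: joints at [-1.173, 0.264, 1.604, -0, 1.274, -0.037], TCP at [0.284, -0.612, 0.239] pointing down, gripper open.
Joint ranges: [-2.63, 2.63], [-0.94, 2.18], [0.31, 2.57], [-1.31, 4.45], [0, 2.66], [-2.55, 2.55]. Speed limits (rad/s): [2.57, 2.57, 3.14, 3.14, 3.14, 3.14].

## Interface

Orientations are given as [roll, pitch, yaw] about the fixed x, y, z axes, in that order (R = Rz(yaw) Ry(pitch) Rx(roll)).
In Python, from bench import r gives the robot as it stands.
- The arm moves only by the tool move_arm, never from a script. Its argument "commands" is a list of rows, each an object with "dp": the shift along the tool's x, y, z in mm, a list of three; "yaw": the turn about the tool's z in rad; "jaw": the closure, from -1 (fully open) to 1 (shut). A call has 1 to 20 rows; each row shifts and turns the commanded pose from where the row before left it, along the tool's axes as they then stand; what a row does not reach is not made up. A row lasts 1/8 s, in which the tool goes at most 62.5 mm and 10.7 degrees, less where a joint would pass 70% of its speed; a pose out of reach is approached as far as the arm can. A call is refused whole if a number of a shift passes 62.5 or a number of a turn 0.188, either way. A call with a gripper value outside its range is refused whole. The fingers move at their own pace and stop on an object; "squeeze" is the grip in N (left out, the last holds). Time passes only in rows, so rows that do not move let the fingers close. It gives the time, the measured TCP pose, the force and the opening at its end, in the units of the state.
- r.read_state(): the state, without advancing time (a new reading comes with each control period).
- r.read_camera(name): name is "scene" or "top"; returns the picture (480x640x3 uint8, red, green, blue); there is no depth.
- r.camera_info(name): a dict with "fx", "fy", "cx", "cy" (pixels), "k1" (the pictures are not rectified: a ray, as slopes to the right and down, at radius r is drawn at 1 + k1 r^2 times it, then the intrinsics apply), "extrinsics" (4x4, takes a point from camera to world coordinates). Camera axes: x right, y down, z forward; pixel columns grow to the right and rows downward; lengths in m; the calibration is good to about 2 mm. A picture is of the moment at which its call begins. camera_info takes no time and is no camera call.
- r.hand_in(): hands the job in, once; it reports no verdict.
The state is a dict: "time": time; "joint_pos": joint angles; "qvel": joint speeds; "joint_efforts": joint torques, N m; "eef_pos": TCP position; "eef_rot": TCP orientation; "force": force on the tool from outside, world axes, zero at the start; "wrist_torque": the same for the moment, N m; "grip_width": finger opening in m.
Only numpy, scipy, OpenCV 4.12 (cv2) and the standard library are available. Lean on these libraries where they do the work, as an engineer would, in place of code of your own. Each camera call takes 0.05 s, during which the arm holds its last target.

## Task

One of the three spinner arms for the game table is true; the other two are weighted off-centre. Try them hub-centred across the narrow steel edge of the balancing stand, leave the one that balances lying level across the edge, and put the two that are off-centre into the cardboard tray. Leave the other things on the table where they are.

Things in the scene. Friction and masses are not known exactly. Their poses are not given: they have to be found in the camera images.
- spinner_a_hub (a point): white two-ended game spinner arm: flat bar with rounded ends, 150 mm long (its x), 36 wide (its y), 16 thick; a square aluminium hub, 30 x 30 mm, sides parallel to the bar's, rises 44 mm from the middle of its top (60 mm in all). Origin: on the hub's axis, 38 mm above the bar's underside. z: up out of the hub. 0.1 to 0.2 kg. Lies flat on the table at the start.
- spinner_b_hub (a point): the second arm, as spinner_a_hub. Of the three look-alike arms just one is true (centre of mass within 2 mm of the hub axis). The other two hide a slug in one end: centre of mass 15 to 25 mm along the bar from the hub axis. Which is true and which end is heavy cannot be seen and changes each time; the letters say nothing.
- spinner_c_hub (a point): the third arm, as spinner_a_hub; see spinner_b_hub.
- spinner_a: the whole of spinner arm a; origin at the middle of the bar's underside, 38 mm below its hub point, same axes
- spinner_b: the whole of spinner arm b; origin at the middle of the bar's underside, 38 mm below its hub point, same axes
- spinner_c: the whole of spinner arm c; origin at the middle of the bar's underside, 38 mm below its hub point, same axes
- edge_top (a point): fixed balancing stand: base plate 70 x 90 mm, 5 thick, and an upright steel blade whose top is a flat edge 10 mm wide (its x), 60 long (its y), 20 above the table. Origin: centre of the blade's top. A true arm laid across (bar along x), hub axis within 3 mm of the edge's middle line, stays level; an off-centre one tips at once, about 0.25 rad, heavy end on the table.
- tray_in (a point): cardboard reject tray, fixed, open on top: 250 mm (its x) x 210 mm (its y) outside, walls 4 mm thick and 30 mm tall. Origin: centre of its inner floor, 4 mm above the table. Room for two arms side by side along its x.
- chips_low: upright stack of blue game chips, 39 mm across, 26 mm tall; a bystander, loose. Origin: centre of its underside.
- chips_mid: upright stack of white and blue game chips, 39 mm across, 40 mm tall; a bystander, loose. Origin: centre of its underside.
- chips_tall: upright stack of red and white game chips, 39 mm across, 53 mm tall; a bystander, loose. Origin: centre of its underside.
- ticket_roll: roll of blue tickets lying flat, 140 mm across, 50 mm tall, open middle; a bystander, loose. Origin: centre of its underside.
- card_box: pack of cards lying flat, 64 x 90 mm, 18 mm tall; a bystander, loose. Origin: centre of its underside.
- eraser: whiteboard eraser, 50 x 125 mm, 32 mm tall; a bystander, loose. Origin: centre of its underside.
Mind the look-alikes: they are no part of the job. Leave any pink or red look-alike of the spinner_b alone.

How it is judged:
At the end, for the whole second after the job is handed in: One arm lies level (4 degrees) over the balancing edge, square to it within 20 degrees, hub within 10 mm of the edge's middle line and 20 mm of mid-length; the hubs of the other two are over the tray's floor, under 85 mm up; all released and at rest ((((x of spinner_a_hub in the frame of edge_top between -0.01 and 0.01 m and y of spinner_a_hub in the frame of edge_top between -0.02 and 0.02 m and z of spinner_a_hub in the frame of edge_top between 0.033 and 0.044 m and angle between spinner_a_hub's own z axis and vertical below 0.07 rad and angle between the x axis of spinner_a_hub and the x axis of edge_top, either way round below 0.35 rad) and (x of spinner_b_hub in the frame of tray_in between -0.12 and 0.12 m and y of spinner_b_hub in the frame of tray_in between -0.1 and 0.1 m and z of spinner_b_hub in the frame of tray_in between 0 and 0.085 m) and (x of spinner_c_hub in the frame of tray_in between -0.12 and 0.12 m and y of spinner_c_hub in the frame of tray_in between -0.1 and 0.1 m and z of spinner_c_hub in the frame of tray_in between 0 and 0.085 m)) or ((x of spinner_b_hub in the frame of edge_top between -0.01 and 0.01 m and y of spinner_b_hub in the frame of edge_top between -0.02 and 0.02 m and z of spinner_b_hub in the frame of edge_top between 0.033 and 0.044 m and angle between spinner_b_hub's own z axis and vertical below 0.07 rad and angle between the x axis of spinner_b_hub and the x axis of edge_top, either way round below 0.35 rad) and (x of spinner_a_hub in the frame of tray_in between -0.12 and 0.12 m and y of spinner_a_hub in the frame of tray_in between -0.1 and 0.1 m and z of spinner_a_hub in the frame of tray_in between 0 and 0.085 m) and (x of spinner_c_hub in the frame of tray_in between -0.12 and 0.12 m and y of spinner_c_hub in the frame of tray_in between -0.1 and 0.1 m and z of spinner_c_hub in the frame of tray_in between 0 and 0.085 m)) or ((x of spinner_c_hub in the frame of edge_top between -0.01 and 0.01 m and y of spinner_c_hub in the frame of edge_top between -0.02 and 0.02 m and z of spinner_c_hub in the frame of edge_top between 0.033 and 0.044 m and angle between spinner_c_hub's own z axis and vertical below 0.07 rad and angle between the x axis of spinner_c_hub and the x axis of edge_top, either way round below 0.35 rad) and (x of spinner_a_hub in the frame of tray_in between -0.12 and 0.12 m and y of spinner_a_hub in the frame of tray_in between -0.1 and 0.1 m and z of spinner_a_hub in the frame of tray_in between 0 and 0.085 m) and (x of spinner_b_hub in the frame of tray_in between -0.12 and 0.12 m and y of spinner_b_hub in the frame of tray_in between -0.1 and 0.1 m and z of spinner_b_hub in the frame of tray_in between 0 and 0.085 m))) and linear speed of each of spinner_a, spinner_b, spinner_c below 0.02 m/s); the robot touches nothing.
It fails at once if a bystander (chip stack, ticket roll, pack of cards, eraser) is shifted by more than 30 mm (distance of any of chips_low, chips_mid, chips_tall, ticket_roll, card_box, eraser from where it was at the start of the episode above 0.03 m).
It also fails if it takes over 72 s, if anything falls off the work surface, if the arm or the gripper's body presses on something with over 40 N, if the wrist force passes 120 N, or if a joint passes its speed limit or range.

## Working session

There is one attempt and no reset: what is moved stays moved. The work goes in short steps, Python scripts to look and compute and a tool call to move; the robot and the scene stay as the last step left them, time stands still between calls to the robot, and variables do not carry over. Pictures are saved under pics/ and viewed, and the job is handed in when it is done.

Besides the shell and the picture viewer there is one more tool, called after "Request:" as a command line: name --argument value ..., lists and objects as JSON in quotes. move_arm: Moves the arm, as the interface text tells. Its arguments: {"type":"object","properties":{"commands":{"type":"array"},"squeeze":{"type":"number"}},"required":["commands"]}

```bash
mkdir -p pics; ls; python3 - <<'E'
from bench import r
import cv2
for n in("scene","top"):
    cv2.imwrite(f"pics/{n}0.png",r.read_camera(n)[:,:,::-1]); print(r.camera_info(n))
print(r.tcp_to_grasp,r.read_state())
E
```

```text
pics
{'fx': 437.7202543825952, 'fy': 437.7202543825952, 'cx': 320.7853349108176, 'cy': 238.62086450579653, 'k1': 0.031540685702855946, 'extrinsics': array([[-0.48098544,  0.58708568, -0.65114009,  1.12569104],
       [ 0.87672736,  0.32332361, -0.3561053 ,  0.32878532],
       [ 0.00146464, -0.74215379, -0.67022803,  0.70973428],
       [ 0.        ,  0.        ,  0.        ,  1.        ]])}
{'fx': 600.3406646809121, 'fy': 600.3406646809121, 'cx': 323.31053325785996, 'cy': 241.22528087341928, 'k1': -0.13261938456124858, 'extrinsics': array([[ 1.05688905e-03, -9.98613425e-01,  5.26318421e-02,
         4.23773978e-01],
       [-9.99961111e-01, -5.94562973e-04,  8.79903424e-03,
        -3.15010714e-02],
       [-8.75554077e-03, -5.26390949e-02, -9.98575218e-01,
         1.45816640e+00],
       [ 0.00000000e+00,  0.00000000e+00,  0.00000000e+00,
         1.00000000e+00]])}
0.0187 {'time': 0.1, 'joint_pos': array([-1.17294604e+00,  2.64693094e-01,  1.60522566e+00, -2.54358629e-05,
        1.27369727e+00, -3.69055306e-02]), 'qvel': array([-7.30466413e-05, -3.95564641e-03, -2.27380136e-03, -4.08942592e-05,
       -1.46193249e-03, -2.23069315e-04]), 'joint_efforts': array([ 2.90745111e-04, -5.03615892e+01, -3.58072400e+01,  7.30022136e-02,
        2.33233441e-02, -5.12301779e-05]), 'eef_pos': array([ 0.28404282, -0.61162448,  0.23750857]), 'eef_rot': array([-3.13956977e+00, -5.03666804e-05,  4.34763237e-01]), 'force': array([0.03542057, 0.17834521, 0.24032589]), 'wrist_torque': array([-0.00231573, -0.00362012,  0.01614684]), 'grip_width': 0.08830623963526404}
```

View pics/top0.png

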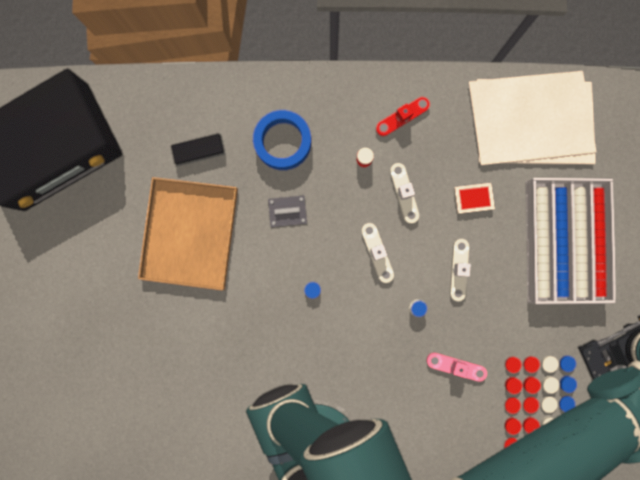

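View pics/scene0.png

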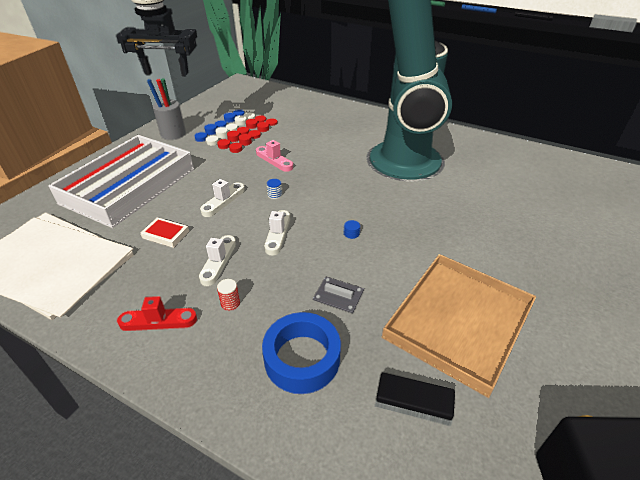

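```bash
cat > h.py <<'E'
from bench import r
import numpy as np, cv2
def params(n):
    c=r.camera_info(n); return c['fx'],c['fy'],c['cx'],c['cy'],c['k1'],np.array(c['extrinsics'])
def bp(n,u,v,z):
    fx,fy,cx,cy,k,E=params(n)
    d=np.array([(u-cx)/fx,(v-cy)/fy]); s=d.copy()
    for _ in range(30): s=d/(1+k*(s@s))
    w=E[:3,:3]@np.array([s[0],s[1],1]); o=E[:3,3]
    return o+w*(z-o[2])/w[2]
def pj(n,p):
    fx,fy,cx,cy,k,E=params(n)
    q=E[:3,:3].T@(np.asarray(p,float)-E[:3,3]); s=q[:2]/q[2]; s=s*(1+k*(s@s))
    return np.array([fx*s[0]+cx,fy*s[1]+cy])
def shot(n,name):
    im=r.read_camera(n)[:,:,::-1].copy(); cv2.imwrite(f"pics/{name}.png",im); return im
def crop(im,name,u0,v0,u1,v1,k):
    cv2.imwrite(f"pics/{name}.png",cv2.resize(im[v0:v1,u0:u1],None,fx=k,fy=k,interpolation=cv2.INTER_CUBIC))
def arm(n,im,box):
    """white mask parts in box"""
E
python3 - <<'E'
from h import *
im=cv2.imread('pics/top0.png')
crop(im,'c1',350,150,480,310,4.5) if 0 else crop(im,'c1',350,155,480,305,4)
crop(im,'c2',130,165,320,300,4)
E
```

```text
(no output)
```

View pics/c1.png

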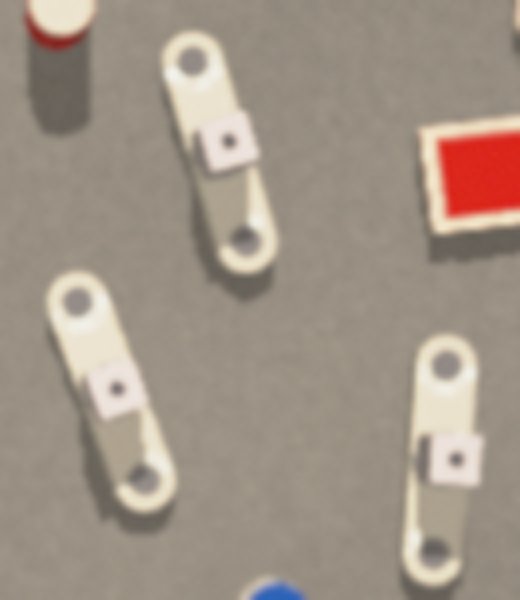

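View pics/c2.png

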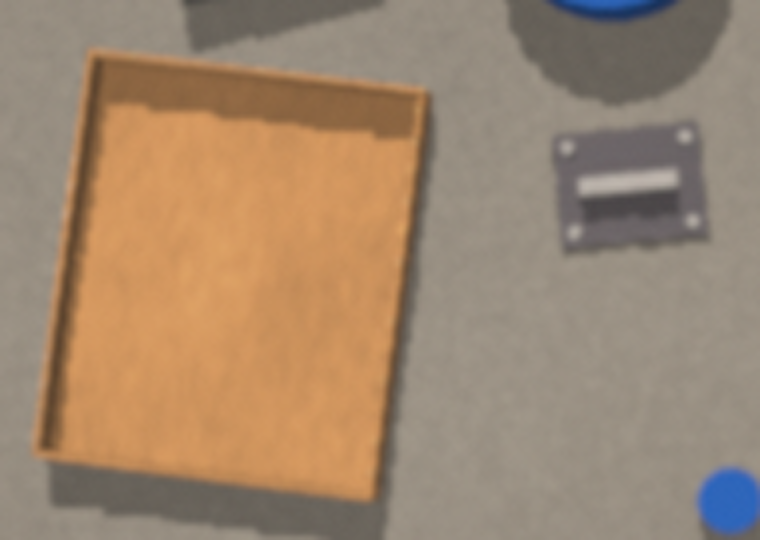

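```bash
python3 - <<'E'
from h import *
f=lambda p,o,z,:bp('top',(p[0]+.5)/4-.5+o[0],(p[1]+.5)/4-.5+o[1],z)[:2]
o1=(350,155);o2=(130,165)
for n,a,b,h in(('P',(191,61),(245,240),(229,141)),('Q',(77,301),(145,478),(117,388)),('S',(446,364),(434,551),(457,459))):
    A,B,H=f(a,o1,.016),f(b,o1,.016),f(h,o1,.060); d=A-B
    print(n,'mid',(A+B)/2,'hub',H,'len',np.hypot(*d),'yaw',np.arctan2(d[1],d[0]))
L,R=f((577.5,188),o2,.02),f((679.5,178),o2,.02); d=L-R
print('blade',(L+R)/2,np.hypot(*d),'ydir ang',np.arctan2(d[1],d[0])-np.pi/2)
c=[f(p,o2,.005) for p in((555,134),(697,122),(709,240),(565,254))]; d1=c[0]-c[3]+c[1]-c[2];d2=c[0]-c[1]+c[3]-c[2]
print('base',np.mean(c,0),np.arctan2(d1[1],d1[0]),np.arctan2(d2[1],d2[0])-np.pi/2,np.hypot(*d1)/2,np.hypot(*d2)/2)
print('tray',[f(p,o2,.034) for p in((92,50),(429,92),(376,500),(38,455))])
print('chips low',bp('top',313,290,.026)[:2],'tall',bp('top',365,156,.053),'mid',bp('top',419,308,.04))
print('box',bp('top',475,198,.018),'ring',bp('top',282,139,.05),'pink',bp('top',457,368,.016))
E
```

```text
P mid [ 0.61880829 -0.21434681] hub [ 0.61834086 -0.21530141] len 0.113646461989875 yaw 0.28392511700312645
Q mid [ 0.47400017 -0.14880286] hub [ 0.47326872 -0.14873268] len 0.11392758803591507 yaw 0.3642921456384389
S mid [ 0.43296648 -0.34780003] hub [ 0.43171071 -0.34813625] len 0.11303854016836193 yaw -0.07293554051395369
blade [0.57394294 0.06933964] 0.06178761297089311 ydir ang 0.09740365118239924
base [0.57282773 0.06857975] 0.09682848764325423 0.09033672360189526 0.07309879662139726 0.08746704297243148
tray [array([0.65429991, 0.39527414]), array([0.62748869, 0.18856579]), array([0.38335216, 0.21817205]), array([0.40905294, 0.42419169])]
chips low [0.38293432 0.00554943] tall [ 0.6999995 -0.1176356  0.053    ] mid [ 0.34081869 -0.24505021  0.04      ]
box [ 0.60503271 -0.38714196  0.018     ] ring [0.74182904 0.07959253 0.05      ] pink [ 0.19465723 -0.34065569  0.016     ]
```

```bash
cat > m.py <<'E'
from h import *
import sys
def go(x,y,z,yaw):
    s=r.read_state(); p=s['eef_pos']; w=s['eef_rot'][2]
    dy=(yaw-w+np.pi/2)%np.pi-np.pi/2; t=w+dy
    d=np.array([x,y,z])-p
    dx=np.array([np.cos(t)*d[0]+np.sin(t)*d[1],np.sin(t)*d[0]-np.cos(t)*d[1],-d[2]])*1000
    print('t',round(s['time'],2),'pos',p.round(4),'rot',s['eef_rot'].round(4),'F',s['force'].round(2),'T',s['wrist_torque'].round(4),'w',round(s['grip_width'],4),'q6',s['joint_pos'][5].round(2))
    print('turn total',-dy.round(3),'then dp(tool)',dx.round(1),'norm',np.linalg.norm(dx).round(1))
if __name__=='__main__': go(*map(float,sys.argv[1:5]))
E
python3 m.py .4323 -.348 .1 1.498
```

```text
t 0.1 pos [ 0.284  -0.6116  0.2375] rot [-3.1396e+00 -1.0000e-04  4.3480e-01] F [0.04 0.18 0.24] T [-0.0023 -0.0036  0.0161] w 0.0883 q6 -0.04
turn total -1.063 then dp(tool) [273.7 128.7 137.5] norm 332.2
```

Request:
move_arm --commands '[{"dp": [0,0,0],"yaw": -0.177,"jaw": -1},{"dp": [0,0,0],"yaw": -0.177,"jaw": -1},{"dp": [0,0,0],"yaw": -0.177,"jaw": -1},{"dp": [0,0,0],"yaw": -0.177,"jaw": -1},{"dp": [0,0,0],"yaw": -0.177,"jaw": -1},{"dp": [0,0,0],"yaw": -0.178,"jaw": -1},{"dp": [45.6,21.5,0],"yaw": 0,"jaw": -1},{"dp": [45.6,21.5,0],"yaw": 0,"jaw": -1},{"dp": [45.6,21.5,20],"yaw": 0,"jaw": -1},{"dp": [45.6,21.5,30],"yaw": 0,"jaw": -1},{"dp": [45.6,21.5,35],"yaw": 0,"jaw": -1},{"dp": [45.6,21.5,30],"yaw": 0,"jaw": -1},{"dp": [0,0,22],"yaw": 0,"jaw": -1},{"dp": [0,0,0],"yaw": 0,"jaw": -1},{"dp": [0,0,0],"yaw": 0,"jaw": -1}]' --squeeze 15

```text
time: 1.98
eef_pos: [0.4332, -0.3494, 0.1024]
eef_rot: [3.141, 0.001, 1.497]
force: [-0.8, 0.0, -0.7]
grip_width: 0.0883
```

```bash
python3 m.py .4323 -.348 .026 1.498; python3 -c "
from h import *
im=shot('scene','s1'); crop(im,'s1c',140,100,340,260,4)"
```

```text
t 1.98 pos [ 0.4332 -0.3494  0.1024] rot [3.1410e+00 6.0000e-04 1.4973e+00] F [-0.78  0.03 -0.71] T [-0.0044 -0.0969 -0.0118] w 0.0883 q6 -0.65
turn total -0.001 then dp(tool) [ 1.3 -1.  76.4] norm 76.4
```

View pics/s1.png

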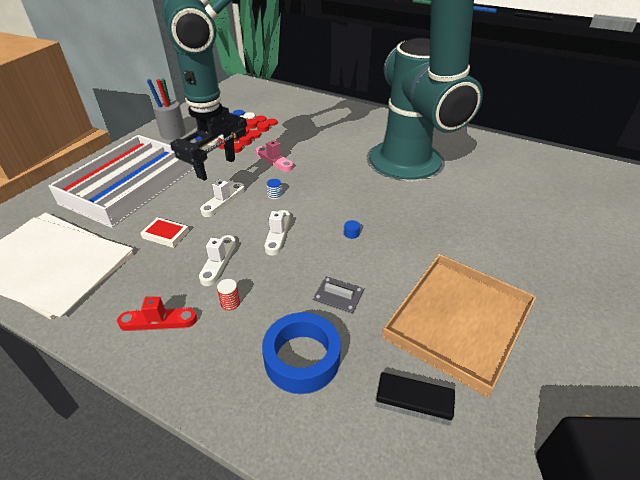

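Request:
move_arm --commands '[{"dp": [1.3,-1,25],"yaw": 0,"jaw": -1},{"dp": [0,0,25],"yaw": 0,"jaw": -1},{"dp": [0,0,24],"yaw": 0,"jaw": -1},{"dp": [0,0,0],"yaw": 0,"jaw": -1},{"dp": [0,0,0],"yaw": 0,"jaw": 1},{"dp": [0,0,0],"yaw": 0,"jaw": 1},{"dp": [0,0,0],"yaw": 0,"jaw": 1},{"dp": [0,0,0],"yaw": 0,"jaw": 1}]' --squeeze 20

```text
time: 3.02
eef_pos: [0.4323, -0.3475, 0.0283]
eef_rot: [3.141, 0.001, 1.498]
force: [-0.4, -0.9, 0.2]
grip_width: 0.05
```

```bash
python3 m.py .4323 -.348 .026 1.498; python3 -c "
from h import *
im=shot('scene','s2'); crop(im,'s2c',150,100,300,240,4)"
```

```text
t 3.02 pos [ 0.4323 -0.3475  0.0283] rot [3.1409e+00 5.0000e-04 1.4979e+00] F [-0.36 -0.85  0.24] T [ 0.0163 -0.0098 -0.047 ] w 0.05 q6 -0.65
turn total -0.0 then dp(tool) [-0.5  0.   2.3] norm 2.3
```

View pics/s2c.png

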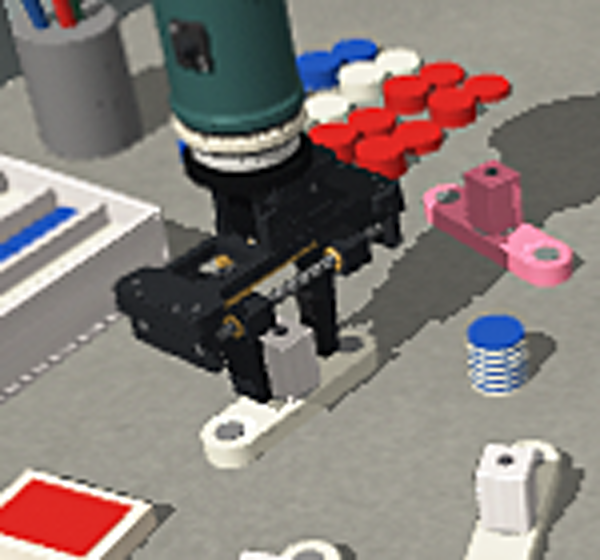

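Closing is still in progress (opening 0.05; hub is 0.030). Hub is between the fingers.

Request:
move_arm --commands '[{"dp": [0,0,0],"yaw": 0,"jaw": 1},{"dp": [0,0,0],"yaw": 0,"jaw": 1},{"dp": [0,0,0],"yaw": 0,"jaw": 1},{"dp": [0,0,0],"yaw": 0,"jaw": 1}]'

```text
time: 3.58
eef_pos: [0.432, -0.3473, 0.0277]
eef_rot: [-3.141, -0.0, 1.498]
force: [0.2, -0.5, 0.8]
grip_width: 0.0297
```

```bash
python3 m.py .5736 .069 .12 1.665
```

```text
t 3.58 pos [ 0.432  -0.3473  0.0277] rot [-3.1415e+00 -1.0000e-04  1.4978e+00] F [ 0.19 -0.5   0.83] T [ 0.0471 -0.0015  0.0248] w 0.0297 q6 -0.65
turn total -0.167 then dp(tool) [401.1 180.1 -92.3] norm 449.3
```

Request:
move_arm --commands '[{"dp": [0,0,-30],"yaw": -0.083,"jaw": 1},{"dp": [0,0,-32],"yaw": -0.084,"jaw": 1},{"dp": [0,0,-30],"yaw": 0,"jaw": 1},{"dp": [40.1,18,0],"yaw": 0,"jaw": 1},{"dp": [50.1,22.5,0],"yaw": 0,"jaw": 1},{"dp": [50.1,22.5,0],"yaw": 0,"jaw": 1},{"dp": [50.1,22.5,0],"yaw": 0,"jaw": 1},{"dp": [50.1,22.5,0],"yaw": 0,"jaw": 1},{"dp": [50.1,22.5,0],"yaw": 0,"jaw": 1},{"dp": [50.1,22.5,0],"yaw": 0,"jaw": 1},{"dp": [40,18,0],"yaw": 0,"jaw": 1},{"dp": [20,9,0],"yaw": 0,"jaw": 1},{"dp": [0,0,0],"yaw": 0,"jaw": 1},{"dp": [0,0,0],"yaw": 0,"jaw": 1},{"dp": [0,0,0],"yaw": 0,"jaw": 1}]'

```text
time: 5.45
eef_pos: [0.5732, 0.0671, 0.1196]
eef_rot: [-3.141, 0.0, 1.663]
force: [-0.2, 0.6, -0.3]
grip_width: 0.0299
```

```bash
python3 m.py .5736 .069 .0495 1.665; python3 -c "
from h import *
im=shot('scene','s3'); crop(im,'s3c',250,190,400,330,4)
print(pj('scene',[.5736,.069,.02]))
for i in range(4):
  r.read_camera('scene'); s=r.read_state(); print(s['force'].round(2),s['wrist_torque'].round(3))
"
```

```text
t 5.45 pos [0.5732 0.0671 0.1196] rot [-3.1410e+00  3.0000e-04  1.6632e+00] F [-0.18  0.59 -0.33] T [-0.0162 -0.0949 -0.0309] w 0.0299 q6 -0.02
turn total -0.002 then dp(tool) [ 1.8  0.6 70.1] norm 70.1
[338.4005752  288.32425643]
[ 0.3   0.47 -0.63] [ 0.002 -0.095  0.003]
[ 0.34 -0.71 -1.72] [-0.033 -0.102  0.012]
[ 0.4  -0.05 -0.47] [-0.031 -0.132  0.01 ]
[-0.17  0.04 -0.56] [-0.024 -0.12   0.018]
```

View pics/s3c.png

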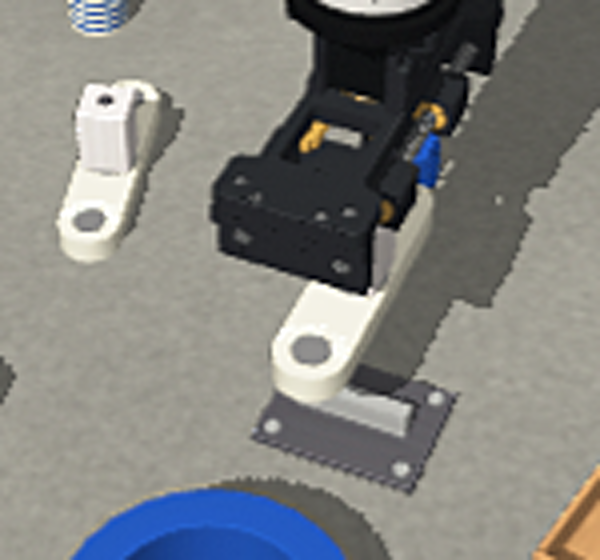

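```bash
python3 -c "
from h import *
im=cv2.imread('pics/s1.png'); crop(im,'s1b',300,260,375,325,8)"
```

```text
(no output)
```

View pics/s1b.png

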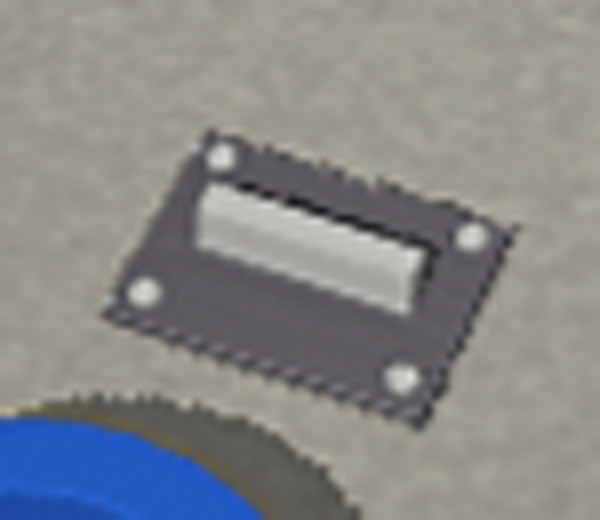

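```bash
python3 -c "
from h import *
f=lambda p,z:bp('scene',(p[0]+.5)/8-.5+300,(p[1]+.5)/8-.5+260,z)[:2]
for p in ((212,182),(432,248),(416,275),(203,210)): print(f(p,.02))
print(np.mean([f(p,.02) for p in((212,182),(432,248),(416,275),(203,210))],0))
c=np.array([f(p,.005) for p in((208,132),(517,228),(424,430),(104,314))]);print(c,c.mean(0))
for u,v,z,b in ():0
"
```

```text
[0.57117695 0.03846262]
[0.56388935 0.0993816 ]
[0.57416438 0.09973117]
[0.58100976 0.04106142]
[0.57256011 0.06965921]
[[0.54342417 0.02247689]
 [0.53437112 0.11120866]
 [0.60733028 0.11875621]
 [0.6133463  0.029341  ]] [0.57461797 0.07044569]
```

Request:
move_arm --commands '[{"dp": [2,0.4,30],"yaw": 0,"jaw": 1},{"dp": [0,0,25],"yaw": 0,"jaw": 1},{"dp": [0,0,12],"yaw": 0,"jaw": 1},{"dp": [0,0,3],"yaw": 0,"jaw": 1},{"dp": [0,0,0],"yaw": 0,"jaw": 1},{"dp": [0,0,0],"yaw": 0,"jaw": 1}]'

```text
time: 6.45
eef_pos: [0.5748, 0.0705, 0.0508]
eef_rot: [3.14, 0.0, 1.665]
force: [0.2, 0.3, -0.3]
grip_width: 0.03
```

```bash
python3 m.py .5736 .0695 .0477 1.665; python3 -c "
from h import *
im=shot('scene','s4'); crop(im,'s4c',270,220,400,330,5)
"
```

```text
t 6.45 pos [0.5748 0.0705 0.0508] rot [3.1396 0.     1.6648] F [ 0.23  0.31 -0.33] T [ 0.0095 -0.103   0.0307] w 0.03 q6 -0.01
turn total -0.0 then dp(tool) [-0.9 -1.3  3.1] norm 3.5
```

View pics/s4c.png

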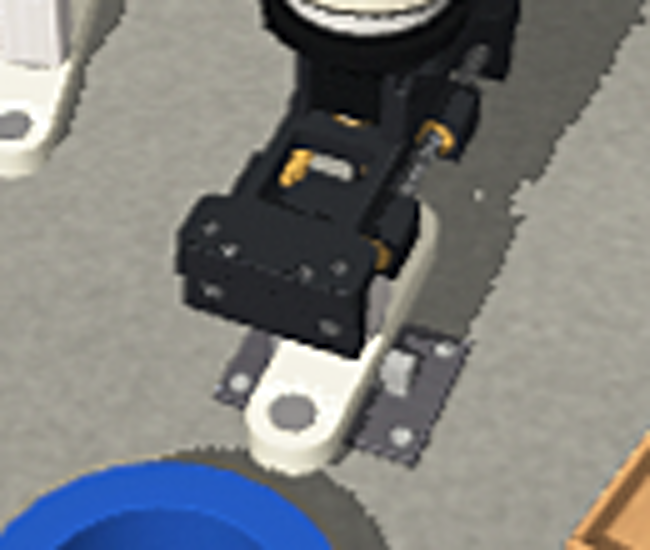

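Request:
move_arm --commands '[{"dp": [-0.5,-1.0,2],"yaw": 0,"jaw": 1},{"dp": [0,0,0.8],"yaw": 0,"jaw": 1},{"dp": [0,0,0],"yaw": 0,"jaw": 1},{"dp": [0,0,0],"yaw": 0,"jaw": 1}]'

```text
time: 7.0
eef_pos: [0.5731, 0.0699, 0.0477]
eef_rot: [3.141, 0.0, 1.665]
force: [-3.4, 0.2, 6.0]
grip_width: 0.0297
```

```bash
python3 m.py .5736 .0695 .0477 1.665
```

```text
t 7.0 pos [0.5731 0.0699 0.0477] rot [3.1413e+00 1.0000e-04 1.6648e+00] F [-3.37  0.2   5.99] T [-0.0992  0.3607 -0.0012] w 0.0297 q6 -0.02
turn total -0.0 then dp(tool) [-0.4  0.5 -0. ] norm 0.7
```

Request:
move_arm --commands '[{"dp": [0,0,0],"yaw": 0,"jaw": 0},{"dp": [0,0,0],"yaw": 0,"jaw": 0},{"dp": [0,0,0],"yaw": 0,"jaw": 0},{"dp": [0,0,0],"yaw": 0,"jaw": 0}]'

```text
time: 7.5
eef_pos: [0.5728, 0.0699, 0.0468]
eef_rot: [-3.141, -0.0, 1.665]
force: [-0.4, 1.3, 0.1]
grip_width: 0.0438
```

```bash
python3 m.py .5736 .0695 .0477 1.665; python3 -c "
from h import *
im=shot('scene','s5'); crop(im,'s5c',270,220,400,330,5)
"
```

```text
t 7.5 pos [0.5728 0.0699 0.0468] rot [-3.1415 -0.      1.6648] F [-0.37  1.3   0.11] T [-0.0251 -0.1144 -0.002 ] w 0.0438 q6 -0.02
turn total -0.0 then dp(tool) [-0.4  0.7 -0.9] norm 1.3
```

View pics/s5c.png

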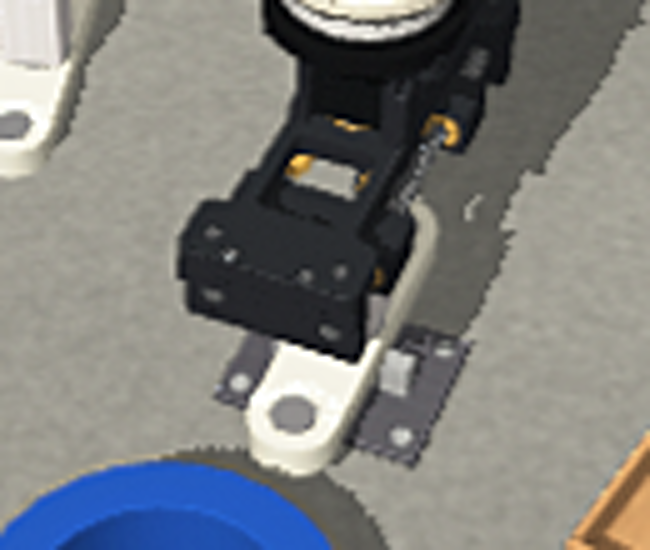

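Request:
move_arm --commands '[{"dp": [0,0,0],"yaw": 0,"jaw": -0.4},{"dp": [0,0,0],"yaw": 0,"jaw": -0.4},{"dp": [0,0,0],"yaw": 0,"jaw": -0.4},{"dp": [0,0,0],"yaw": 0,"jaw": -0.4}]'

```text
time: 8.05
eef_pos: [0.5729, 0.0699, 0.0469]
eef_rot: [-3.142, -0.0, 1.665]
force: [-1.5, 0.2, 0.2]
grip_width: 0.0616
```

```bash
python3 m.py .5736 .0695 .0477 1.665; python3 -c "
from h import *
im=shot('scene','s6'); crop(im,'s6c',270,220,400,330,5)
"
```

```text
t 8.05 pos [0.5729 0.0699 0.0469] rot [-3.1416 -0.      1.6647] F [-1.46  0.16  0.16] T [-0.0101 -0.096   0.079 ] w 0.0616 q6 -0.02
turn total -0.0 then dp(tool) [-0.5  0.7 -0.8] norm 1.1
```

View pics/s6c.png

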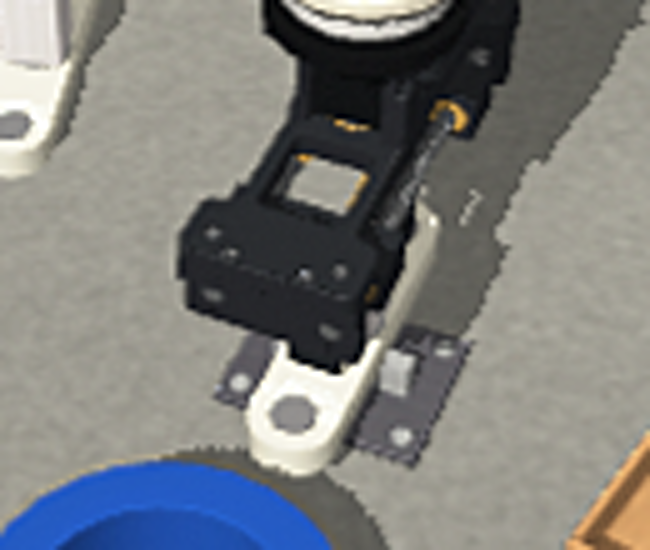

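Request:
move_arm --commands '[{"dp": [0,0,-8],"yaw": 0,"jaw": -1},{"dp": [0,0,-25],"yaw": 0,"jaw": -1},{"dp": [0,0,-40],"yaw": 0,"jaw": -1},{"dp": [0,0,0],"yaw": -0.135,"jaw": -1},{"dp": [0,0,0],"yaw": -0.135,"jaw": -1},{"dp": [0,0,0],"yaw": 0,"jaw": -1}]'

```text
time: 8.85
eef_pos: [0.5731, 0.0699, 0.1206]
eef_rot: [3.141, 0.0, 1.933]
force: [-0.0, 0.0, 0.1]
grip_width: 0.088
```

```bash
python3 m.py .4737 -.1488 .10 1.935; python3 -c "
from h import *
im=shot('scene','s7'); crop(im,'s7c',270,200,400,310,5)
"
```

```text
t 8.85 pos [0.5731 0.0699 0.1206] rot [3.1408e+00 2.0000e-04 1.9333e+00] F [-0.05  0.02  0.14] T [ 0.0576 -0.1541 -0.05  ] w 0.088 q6 -0.28
turn total -0.002 then dp(tool) [-169.  -170.8   20.6] norm 241.1
```

View pics/s7c.png

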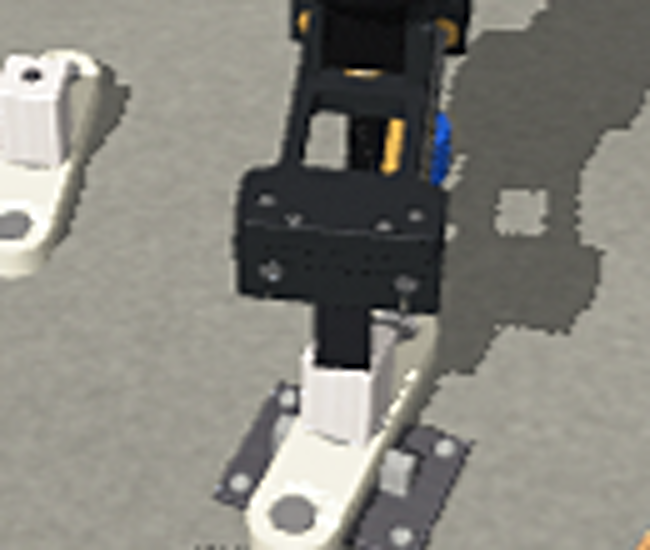

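Request:
move_arm --commands '[{"dp": [-34,-34,0],"yaw": 0,"jaw": -1},{"dp": [-42,-43,0],"yaw": 0,"jaw": -1},{"dp": [-42,-43,0],"yaw": 0,"jaw": -1},{"dp": [-34,-34,0],"yaw": 0,"jaw": -1},{"dp": [-17,-17,10],"yaw": 0,"jaw": -1},{"dp": [0,0,10],"yaw": 0,"jaw": -1},{"dp": [0,0,0],"yaw": 0,"jaw": -1},{"dp": [0,0,0],"yaw": 0,"jaw": -1}]'

```text
time: 9.9
eef_pos: [0.4737, -0.1481, 0.0999]
eef_rot: [3.142, -0.0, 1.935]
force: [0.1, -0.5, 0.7]
grip_width: 0.0883
```

```bash
python3 m.py .4737 -.1488 .027 1.935; python3 -c "
from h import *
im=shot('scene','s8'); crop(im,'s8c',190,180,390,330,4)
im=shot('top','t8'); crop(im,'t8c',230,160,420,300,4)
"
```

```text
t 9.9 pos [ 0.4737 -0.1481  0.0999] rot [ 3.1415e+00 -3.0000e-04  1.9355e+00] F [ 0.06 -0.47  0.74] T [-0.0574 -0.1178  0.0434] w 0.0883 q6 -0.72
turn total 0.0 then dp(tool) [-0.7 -0.3 72.9] norm 72.9
```

View pics/s8c.png

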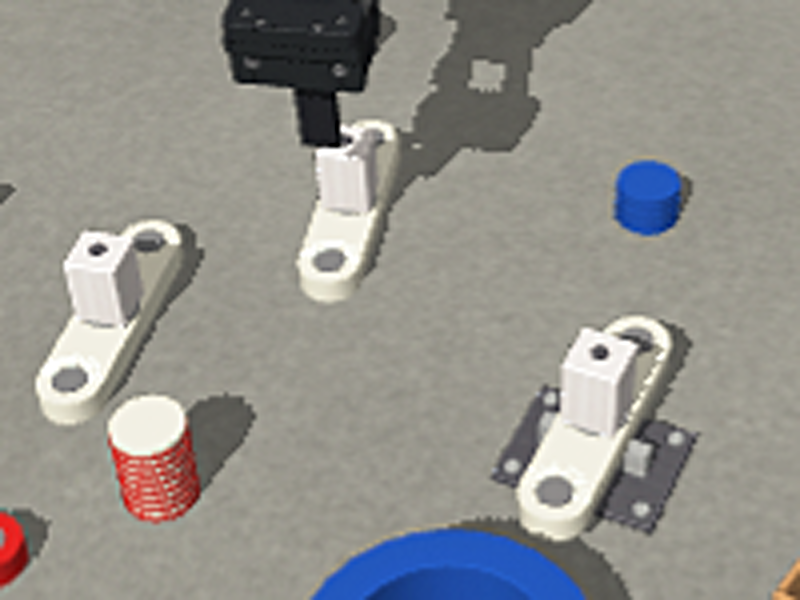

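View pics/t8c.png

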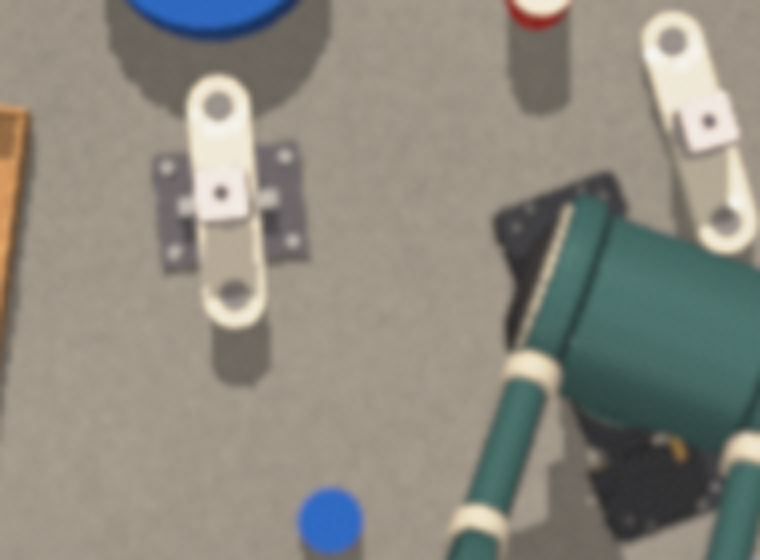

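```bash
python3 -c "
from h import *
f=lambda p,z:bp('top',(p[0]+.5)/4-.5+230,(p[1]+.5)/4-.5+160,z)[:2]
A,B,H=f((218,104),.036),f((234,292),.036),f((221,193),.08);d=A-B
print((A+B)/2,H,np.hypot(*d),np.arctan2(d[1],d[0]))
g=lambda p,z:bp('scene',(p[0]+.5)/4-.5+190,(p[1]+.5)/4-.5+180,z)[:2]
A,B,H=g((555,491),.036),g((636,338),.036),g((600,352),.08);print((A+B)/2,H,np.hypot(*(A-B)))
"
```

```text
[0.57543122 0.06973928] [0.57347872 0.0694822 ] 0.11301965968383589 0.08977529119595105
[0.57144057 0.06864486] [0.57158426 0.06881521] 0.11517415757860842
```

Request:
move_arm --commands '[{"dp": [-0.7,0,25],"yaw": 0,"jaw": -1},{"dp": [0,0,28],"yaw": 0,"jaw": -1},{"dp": [0,0,20],"yaw": 0,"jaw": -1},{"dp": [0,0,0],"yaw": 0,"jaw": 0},{"dp": [0,0,0],"yaw": 0,"jaw": 1},{"dp": [0,0,0],"yaw": 0,"jaw": 1},{"dp": [0,0,0],"yaw": 0,"jaw": 1},{"dp": [0,0,0],"yaw": 0,"jaw": 1},{"dp": [0,0,0],"yaw": 0,"jaw": 1},{"dp": [0,0,0],"yaw": 0,"jaw": 1},{"dp": [0,0,0],"yaw": 0,"jaw": 1},{"dp": [0,0,0],"yaw": 0,"jaw": 1}]'

```text
time: 11.5
eef_pos: [0.4734, -0.1497, 0.0271]
eef_rot: [-3.141, 0.0, 1.935]
force: [-0.6, -0.4, 4.3]
grip_width: 0.0299
```

```bash
python3 m.py .5236 .348 .17 1.45
```

```text
t 11.5 pos [ 0.4734 -0.1497  0.0271] rot [-3.1414  0.      1.9348] F [-0.64 -0.41  4.29] T [-0.0511  0.1729 -0.0054] w 0.0299 q6 -0.72
turn total 0.485 then dp(tool) [ 500.1  -10.2 -142.9] norm 520.2
```

Request:
move_arm --commands '[{"dp": [0,0,-35],"yaw": 0,"jaw": 1},{"dp": [0,0,-45],"yaw": 0,"jaw": 1},{"dp": [0,0,-42],"yaw": 0,"jaw": 1},{"dp": [0,0,-21],"yaw": 0.161,"jaw": 1},{"dp": [0,0,0],"yaw": 0.162,"jaw": 1},{"dp": [0,0,0],"yaw": 0.162,"jaw": 1},{"dp": [40,-0.8,0],"yaw": 0,"jaw": 1},{"dp": [50,-1,0],"yaw": 0,"jaw": 1},{"dp": [55,-1.1,0],"yaw": 0,"jaw": 1},{"dp": [55,-1.1,0],"yaw": 0,"jaw": 1},{"dp": [55,-1.1,0],"yaw": 0,"jaw": 1},{"dp": [55,-1.1,0],"yaw": 0,"jaw": 1},{"dp": [55,-1.1,0],"yaw": 0,"jaw": 1},{"dp": [55,-1.1,0],"yaw": 0,"jaw": 1},{"dp": [50,-1,0],"yaw": 0,"jaw": 1},{"dp": [30,-0.8,0],"yaw": 0,"jaw": 1},{"dp": [0,0,40],"yaw": 0,"jaw": 1},{"dp": [0,0,0],"yaw": 0,"jaw": 1},{"dp": [0,0,0],"yaw": 0,"jaw": 1}]'

```text
time: 13.88
eef_pos: [0.5235, 0.3477, 0.1298]
eef_rot: [-3.141, 0.001, 1.449]
force: [-0.0, -0.3, -1.6]
grip_width: 0.0298
```

```bash
python3 m.py .5236 .348 .033 1.45;  python3 -c "
from h import *
im=shot('scene','s9')
"
```

```text
t 13.88 pos [0.5235 0.3477 0.1298] rot [-3.1408e+00  5.0000e-04  1.4494e+00] F [-0.02 -0.27 -1.63] T [-0.0066 -0.096  -0.0013] w 0.0298 q6 0.67
turn total -0.001 then dp(tool) [ 0.3  0.  96.8] norm 96.8
```

View pics/s9.png

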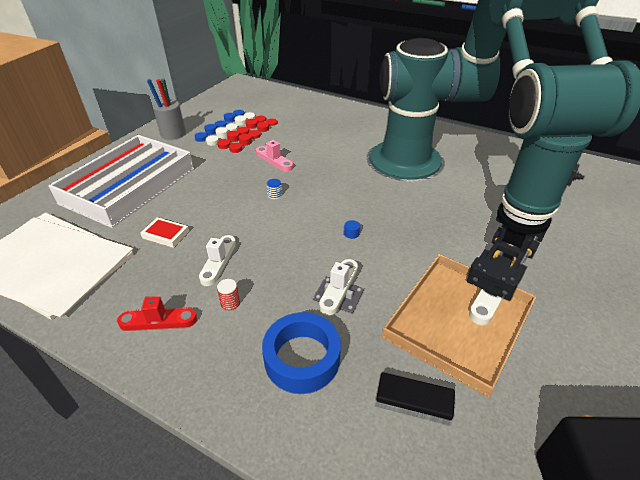

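The second arm is held above the far half of the tray. I'll lower it and release.

Request:
move_arm --commands '[{"dp": [0,0,40],"yaw": 0,"jaw": 1},{"dp": [0,0,35],"yaw": 0,"jaw": 1},{"dp": [0,0,18],"yaw": 0,"jaw": 1},{"dp": [0,0,3],"yaw": 0,"jaw": 1},{"dp": [0,0,0],"yaw": 0,"jaw": 1},{"dp": [0,0,0],"yaw": 0,"jaw": 0},{"dp": [0,0,0],"yaw": 0,"jaw": -0.3},{"dp": [0,0,0],"yaw": 0,"jaw": -0.3},{"dp": [0,0,0],"yaw": 0,"jaw": -0.3},{"dp": [0,0,-10],"yaw": 0,"jaw": -0.3},{"dp": [0,0,-40],"yaw": 0,"jaw": -0.6},{"dp": [0,0,-50],"yaw": 0,"jaw": -1},{"dp": [0,0,-35],"yaw": 0,"jaw": -1},{"dp": [0,0,0],"yaw": 0,"jaw": -1}]'

```text
time: 15.68
eef_pos: [0.5263, 0.3496, 0.174]
eef_rot: [3.135, -0.005, 1.45]
force: [0.6, 0.4, 0.5]
grip_width: 0.0879
```

```bash
python3 m.py .6186 -.2148 .10 1.855
```

```text
t 15.68 pos [0.5263 0.3496 0.174 ] rot [ 3.1347 -0.0054  1.4498] F [0.58 0.42 0.46] T [-0.0238 -0.0709  0.0208] w 0.0879 q6 0.67
turn total -0.405 then dp(tool) [-567.6  -69.6   74. ] norm 576.7
```

Request:
move_arm --commands '[{"dp": [0,0,0],"yaw": -0.135,"jaw": -1},{"dp": [0,0,0],"yaw": -0.135,"jaw": -1},{"dp": [0,0,0],"yaw": -0.135,"jaw": -1},{"dp": [-40,-5,0],"yaw": 0,"jaw": -1},{"dp": [-55,-6.8,0],"yaw": 0,"jaw": -1},{"dp": [-55,-6.8,0],"yaw": 0,"jaw": -1},{"dp": [-55,-6.8,0],"yaw": 0,"jaw": -1},{"dp": [-55,-6.8,0],"yaw": 0,"jaw": -1},{"dp": [-55,-6.8,0],"yaw": 0,"jaw": -1},{"dp": [-55,-6.8,0],"yaw": 0,"jaw": -1},{"dp": [-55,-6.8,0],"yaw": 0,"jaw": -1},{"dp": [-55,-6.8,0],"yaw": 0,"jaw": -1},{"dp": [-50,-6,0],"yaw": 0,"jaw": -1},{"dp": [-37,-4.3,20],"yaw": 0,"jaw": -1},{"dp": [0,0,30],"yaw": 0,"jaw": -1},{"dp": [0,0,20],"yaw": 0,"jaw": -1},{"dp": [0,0,0],"yaw": 0,"jaw": -1},{"dp": [0,0,0],"yaw": 0,"jaw": -1}]'

```text
time: 17.92
eef_pos: [0.6161, -0.2153, 0.0994]
eef_rot: [3.141, 0.0, 1.856]
force: [-1.2, 0.2, 0.3]
grip_width: 0.0882
```

```bash
python3 m.py .6186 -.2148 .027 1.855; python3 -c "
from h import *
shot('scene','s10'); shot('top','t10')
"
```

```text
t 17.93 pos [ 0.6161 -0.2153  0.0994] rot [3.1412e+00 3.0000e-04 1.8557e+00] F [-1.2   0.23  0.28] T [-0.0628 -0.1064 -0.0186] w 0.0882 q6 -0.66
turn total 0.001 then dp(tool) [-0.3  2.5 72.4] norm 72.4
```

View pics/s10.png

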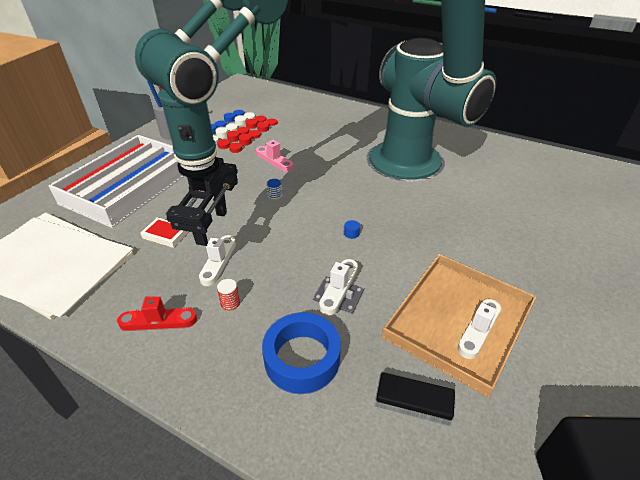

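Request:
move_arm --commands '[{"dp": [-0.3,2.3,25],"yaw": 0,"jaw": -1},{"dp": [0,0,28],"yaw": 0,"jaw": -1},{"dp": [0,0,19],"yaw": 0,"jaw": -1},{"dp": [0,0,0],"yaw": 0,"jaw": 0},{"dp": [0,0,0],"yaw": 0,"jaw": 1},{"dp": [0,0,0],"yaw": 0,"jaw": 1},{"dp": [0,0,0],"yaw": 0,"jaw": 1},{"dp": [0,0,0],"yaw": 0,"jaw": 1},{"dp": [0,0,0],"yaw": 0,"jaw": 1},{"dp": [0,0,0],"yaw": 0,"jaw": 1},{"dp": [0,0,0],"yaw": 0,"jaw": 1},{"dp": [0,0,0],"yaw": 0,"jaw": 1}]'

```text
time: 19.52
eef_pos: [0.618, -0.2155, 0.0271]
eef_rot: [-3.142, 0.0, 1.855]
force: [-0.5, -0.2, 1.4]
grip_width: 0.0298
```

```bash
python3 m.py .5134 .264 .19 1.45
```

```text
t 19.52 pos [ 0.618  -0.2155  0.0271] rot [-3.1415  0.      1.8548] F [-0.53 -0.22  1.42] T [-0.0472  0.1376 -0.0257] w 0.0298 q6 -0.66
turn total 0.405 then dp(tool) [ 463.4 -161.6 -162.9] norm 517.1
```

Request:
move_arm --commands '[{"dp": [0,0,-35],"yaw": 0,"jaw": 1},{"dp": [0,0,-45],"yaw": 0,"jaw": 1},{"dp": [0,0,-45],"yaw": 0,"jaw": 1},{"dp": [0,0,-38],"yaw": 0.135,"jaw": 1},{"dp": [0,0,0],"yaw": 0.135,"jaw": 1},{"dp": [0,0,0],"yaw": 0.135,"jaw": 1},{"dp": [30,-10.5,0],"yaw": 0,"jaw": 1},{"dp": [50,-17.4,0],"yaw": 0,"jaw": 1},{"dp": [50,-17.4,0],"yaw": 0,"jaw": 1},{"dp": [50,-17.4,0],"yaw": 0,"jaw": 1},{"dp": [50,-17.4,0],"yaw": 0,"jaw": 1},{"dp": [50,-17.4,0],"yaw": 0,"jaw": 1},{"dp": [50,-17.4,0],"yaw": 0,"jaw": 1},{"dp": [50,-17.4,0],"yaw": 0,"jaw": 1},{"dp": [50,-17.4,0],"yaw": 0,"jaw": 1},{"dp": [33.4,-11.9,0],"yaw": 0,"jaw": 1},{"dp": [0,0,30],"yaw": 0,"jaw": 1},{"dp": [0,0,30],"yaw": 0,"jaw": 1},{"dp": [0,0,0],"yaw": 0,"jaw": 1}]'

```text
time: 21.9
eef_pos: [0.5106, 0.263, 0.1264]
eef_rot: [-3.135, 0.004, 1.45]
force: [-1.0, 1.2, -1.6]
grip_width: 0.0299
```

```bash
python3 m.py .5134 .264 .034 1.45;  python3 -c "
from h import *
im=shot('scene','s11')
"
```

```text
t 21.9 pos [0.5106 0.263  0.1264] rot [-3.1352  0.0038  1.4502] F [-0.99  1.25 -1.63] T [-0.0165 -0.0156  0.0205] w 0.0299 q6 0.55
turn total 0.0 then dp(tool) [ 1.3  2.7 92.4] norm 92.4
```

View pics/s11.png

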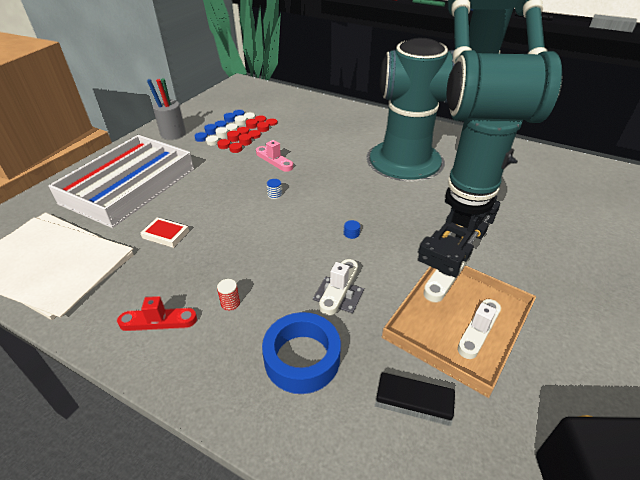

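Request:
move_arm --commands '[{"dp": [0,0,40],"yaw": 0,"jaw": 1},{"dp": [0,0,35],"yaw": 0,"jaw": 1},{"dp": [0,0,18],"yaw": 0,"jaw": 1},{"dp": [0,0,3],"yaw": 0,"jaw": 1},{"dp": [0,0,0],"yaw": 0,"jaw": 1},{"dp": [0,0,0],"yaw": 0,"jaw": 0},{"dp": [0,0,0],"yaw": 0,"jaw": -0.3},{"dp": [0,0,0],"yaw": 0,"jaw": -0.3},{"dp": [0,0,0],"yaw": 0,"jaw": -0.3},{"dp": [0,0,-10],"yaw": 0,"jaw": -0.3},{"dp": [0,0,-40],"yaw": 0,"jaw": -0.6},{"dp": [0,0,-50],"yaw": 0,"jaw": -0.6},{"dp": [0,0,-50],"yaw": 0,"jaw": -0.6},{"dp": [-40,-40,0],"yaw": 0,"jaw": -0.6},{"dp": [-40,-40,0],"yaw": 0,"jaw": -0.6},{"dp": [0,0,0],"yaw": 0,"jaw": -0.6},{"dp": [0,0,0],"yaw": 0,"jaw": -0.6},{"dp": [0,0,0],"yaw": 0,"jaw": -0.6}]'

```text
time: 24.2
eef_pos: [0.4259, 0.1951, 0.1848]
eef_rot: [3.14, -0.001, 1.45]
force: [0.1, -0.4, -0.2]
grip_width: 0.0706
```

```bash
python3 m.py .5134 .264 .034 1.45;  python3 -c "
from h import *
im=shot('scene','s12');im=shot('top','t12')
"
```

```text
t 24.2 pos [0.4259 0.1951 0.1848] rot [ 3.14e+00 -1.00e-03  1.45e+00] F [ 0.14 -0.39 -0.16] T [-0.0068 -0.0646 -0.0027] w 0.0706 q6 0.5
turn total 0.0 then dp(tool) [ 78.9  78.5 150.8] norm 187.4
```

View pics/s12.png

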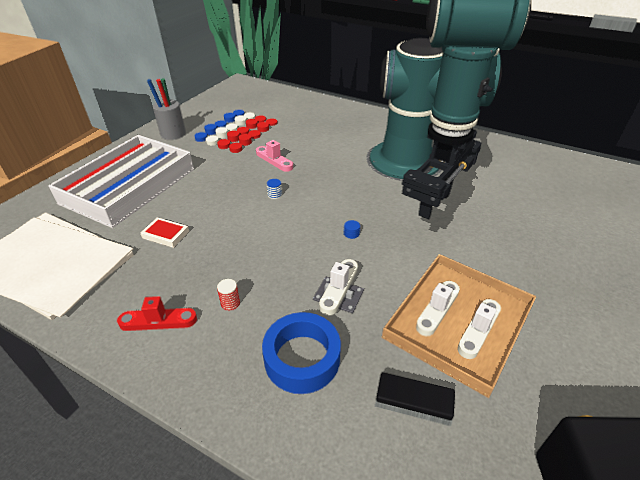

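View pics/t12.png

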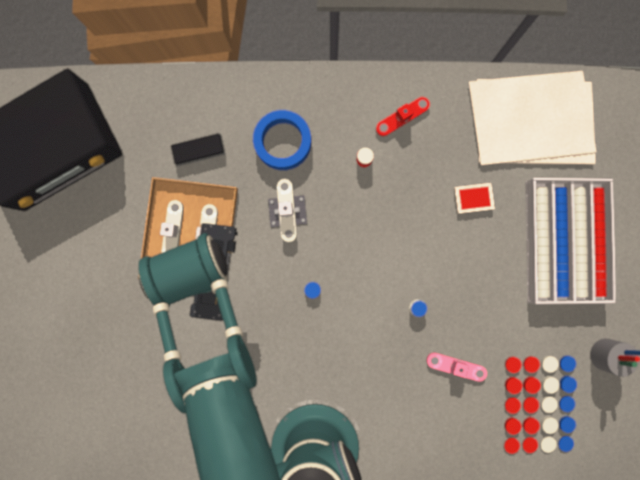

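```bash
python3 -c "
from bench import r
print(r.hand_in())"
```

```text
the job is handed in; nothing more can be done
None
```

The true spinner arm is balancing level across the stand, and the other two are in the cardboard tray. I handed the job in at about 24 s of the 72 s allowed; no verdict was reported.

- **Test:** The first arm I tried, the white one nearest the white chip rack, stayed level when released on the edge. I did not test the other two. Only one arm is true, so I put them in the tray by elimination.
- **Balanced arm:** I measured it mid-task, after backing the gripper away. In the top camera its hub was within about 1 mm of the edge's middle line and mid-length. It was square to the edge within about 0.02 rad, and its end-to-end length matched a level bar. The scene camera put the hub about 2 mm off, which is the calibration limit.
- **Final pictures:** It was still level in the same place, with the other two flat side by side in the tray. The chip stacks, ticket roll, cards, eraser and the pink and red look-alikes showed no visible shift. The gripper was clear of everything.
- **Inconclusive check:** I looked at the wrist torque while holding the arms as a second check on balance. It was too noisy to use, so the result rests on the edge test alone.

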